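# Tip a disc case onto the wiping board and push it home

## Task

Tip over the thick disc case that stands on the wiping board by pushing it near its top, so that it falls towards the wooden stop strip and lands flat inside the taped outline. Then push it along the board, square, until its edge lies flush against the stop strip, still between the side tapes. Only push with the fingers: do not grip or lift the case, and leave the other things on the table where they are.

Things in the scene. Friction and masses are not known exactly. Their poses are not given: they have to be found in the camera images.
- board: Fixed grey wiping board 300 x 250 mm, 6 mm thick, on the table. Origin: centre of its underside; z up; x points from the end where the case stands (the robot's side) to the stop strip, y left. Pale tape outline, inner edges at x = -120 and y = -110, +110 mm; the strip closes its fourth side.
- case: Thick black disc case, a closed box 27 mm thick (x), 190 wide (y), 135 high (z), about 0.24 kg. Origin: centre of its foot (27 x 190 underside). It starts upright on the board inside the outline, x roughly along the board's x, and will lie some 35 to 60 mm short of the stop. Pushed near its top it tips and falls by itself beyond 12 degrees. At the end its z points to the stop.
- stop (a point): Middle of the stop strip's near face, at the board's surface (board x = +115 mm, y = 0, 6 mm above the table). The strip is wood, fixed, runs 220 mm along the board's y, is 20 mm wide and rises 14 mm above the board. Axes as the board's.
- case_mid (a point): The centre of the thick case, half-way up (67.5 mm from its foot); 19.5 mm above the table when the case lies flat on the board, and at x = +47.5 mm of the board when flush against the stop. Axes as the case's.
- thin_case: Bystander: a thin pale disc case, 14 x 190 x 135 mm high, standing on the table beside the board at its right, edge on to the robot. Origin at the centre of its underside. Leave it.
- spray: Bystander: a pale spray bottle, 68 mm diameter, 187 mm high, standing beside the board. Origin at the centre of its underside. Leave it.
- jar: Bystander: a closed jar, 66 mm diameter, 85 mm high, beside the board. Origin at the centre of its underside. Leave it.
- roll: Bystander: a roll of tape lying flat, 90 mm diameter, 24 mm high, beside the board. Origin at the centre of its underside. Leave it.
Things that resemble listed ones, but are neither listed nor needed, are in the scene too. Leave any blue or red look-alike of the case alone.

How it is judged:
On the way, in this order (a step that is already met when the one before it is completed fails the run):
1. the case has been tipped over and lies flat on the board inside the taped outline, foot towards the standing end (angle between case's own z axis and vertical between 1.5 and 1.64 rad and height (world z) of case_mid between 0.014 and 0.025 m and y of case_mid in the frame of board between -0.016 and 0.016 m and x of case_mid in the frame of board above -0.0525 m and x of case in the frame of board below 0 m and angle between the z axis of case and the x axis of board, either way round below 0.2 rad), for 0.2 s.
2. the case lies with its edge against the stop strip (angle between case's own z axis and vertical between 1.5 and 1.64 rad and height (world z) of case_mid between 0.014 and 0.025 m and y of case_mid in the frame of board between -0.016 and 0.016 m and x of case_mid in the frame of board between -0.0525 and 0.053 m and x of case in the frame of board below 0 m and x of case_mid in the frame of board above 0.0435 m and angle between the z axis of case and the x axis of board, either way round below 0.05 rad), for 0.2 s.
At the end, for the whole second after the job is handed in: The thick case lies flat on the board inside the outline (centre within 16 mm of the board's middle line), its foot away from the stop and its top edge against the stop strip (gap under 4 mm, within 2.9 degrees of square), at rest (all of step 2 and linear speed of case below 0.02 m/s); the robot touches nothing.
It fails at once if the case's foot is lifted off the board (the case is picked up or carried) (height (world z) of case above 0.045 m).
It fails at once if a bystander (thin case, spray bottle, jar, tape roll) is moved by more than 25 mm (distance of any of thin_case, spray, jar, roll from where it was at the start of the episode above 0.025 m).
It fails at once if the thin standing case is tipped (angle between thin_case's own z axis and vertical above 0.3 rad).
It also fails if it takes over 38 s, if anything falls off the work surface, if the arm or the gripper's body presses on something with over 40 N, if the wrist force passes 120 N, or if a joint passes its speed limit or range.

## Robot

A 6-joint arm with a two-finger parallel gripper is mounted at the origin on the work surface. World frame = base frame: x ahead of the robot, y to its left, z up, the work surface at z = 0. Lengths are in m, angles in rad, forces in N, time in s.
With the tool pointing down it reaches from about 0.35 to 0.85 m from the base axis. Payload 8.1 kg.
Tool frame: the origin (TCP) lies at the centre of the arm's flange, where the gripper is bolted on; the fingertips stand 173 mm ahead of it and the grasp point (between the pads) lies arm.hold_point_z ahead of it (arm.hold_point_z is the distance from the TCP to the grasp point, in m); z points along the fingers, x is the direction in which the jaws open and shut, and the axes are right-handed (so a half turn about z gives the same grasp; the last joint's range is limited). The gripper opens to 85 mm and grips with 20 to 120 N. Pads are 22 mm wide; open, the fingers measure 114 mm over their backs; the gripper's body (76 mm by 85 mm) begins 54 mm behind the grasp point. The pads swing forward as they close: fully open they stand 13 mm farther back than shut.
Start: joints at [-1.41, 0.13, 1.488, -0, 1.523, -0.085], TCP at [0.146, -0.582, 0.405] pointing down, gripper open.
Joint ranges: [-2.96, 2.96], [-0.89, 2.26], [0.02, 2.5], [-1.34, 4.48], [0, 2.73], [-2.66, 2.66]. Speed limits (rad/s): [2.39, 2.39, 2.79, 3.14, 3.14, 3.14].

## Interface

Orientations are given as a rotation vector (axis times angle).
In Python, from station import sensors, read_camera, camera_params, arm gives the robot as it stands.
- The arm moves only by the tool play_rows, never from a script. Its argument "rows" is a list of rows, each a list of 3 entries, a list of its own where there are three numbers: the turn, a rotation vector about the world's x, y, z in rad, then the shift along the world's x, y, z in mm, then the opening in per cent of the stroke, from 0 (shut) to 100 (fully open). In form: [[[ax, ay, az], [dx, dy, dz], gripper], ...]. A call has 1 to 20 rows; each row shifts and turns the commanded pose from where the row before left it; what a row does not reach is not made up. A row lasts 1/10 s, in which the tool goes at most 50 mm and 8.59 degrees, less where a joint would pass 70% of its speed; a pose out of reach is approached as far as the arm can. A call with a gripper value outside its range is refused whole. The fingers move at their own pace and stop on an object; "force" is the grip in N (left out, the last holds). Time passes only in rows, so rows that do not move let the fingers close. It gives the time, the measured TCP pose, the force and the opening at its end, in the units of the state.
- sensors.get_state(): the state, without advancing time (a new reading comes with each control period).
- read_camera(name): name is "scene" or "top"; returns (picture, depth): 480x640x3 uint8, red, green, blue; 480x640 float32, m along the optical axis (not along the pixel's ray), 0 where there is no reading.
- camera_params(name): a dict with "camera_matrix" (3x3 intrinsics, pixels), "world_to_cam" (4x4, takes a point from world to camera coordinates). Camera axes: x right, y up, looking along -z (the intrinsics and any distortion apply to the point x, -y, -z); pixel columns grow to the right and rows downward; lengths in m; the calibration is good to about 2 mm. A picture is of the moment at which its call begins. camera_params takes no time and is no camera call.
- arm.job_done(): hands the job in, once; it reports no verdict.
The state is a dict: "t": time; "joint_positions": joint angles; "joint_vel": joint speeds; "effort": joint torques, N m; "tool_pos": TCP position; "ee_rot": TCP orientation; "contact_force": force on the tool from outside, world axes, zero at the start; "moment": the same for the moment, N m; "gripper_width": finger opening in m.
Only numpy, scipy, OpenCV 4.12 (cv2) and the standard library are available. Lean on these libraries where they do the work, as an engineer would, in place of code of your own. Each camera call takes 0.05 s, during which the arm holds its last target.

## Working session

There is one attempt and no reset: what is moved stays moved. The work goes in short steps, Python scripts to look and compute and a tool call to move; the robot and the scene stay as the last step left them, time stands still between calls to the robot, and variables do not carry over. Pictures are saved under pics/ and viewed, and the job is handed in when it is done.

Besides the shell and the picture viewer there is one more tool, called after "Call:" in YAML: its name, and indented under it one key for each argument. play_rows: Moves the arm, as the interface text tells. Its arguments: {"type":"object","properties":{"rows":{"type":"array"},"force":{"type":"number"}},"required":["rows"]}

```bash
ls; mkdir -p pics
python3 - <<'E'
from station import *
import cv2,numpy as np
s=sensors.get_state();print({k:np.round(v,3) for k,v in s.items()});print(arm.hold_point_z)
for n in("scene","top"):
    p,d=read_camera(n);np.savez(f"{n}0.npz",p=p,d=d);cv2.imwrite(f"pics/{n}0.png",p[:,:,::-1]);c=camera_params(n);print(np.round(c["camera_matrix"],1),np.round(c["world_to_cam"],3))
E
```

```text
pics
{'t': np.float64(0.0), 'joint_positions': array([-1.41 ,  0.131,  1.489,  0.   ,  1.523, -0.085]), 'joint_vel': array([ 0.   ,  0.   , -0.   , -0.   , -0.   ,  0.001]), 'effort': array([ 2.0000e-03, -5.6940e+01, -5.0054e+01, -0.0000e+00,  1.5000e-02,
       -0.0000e+00]), 'tool_pos': array([ 0.146, -0.582,  0.404]), 'ee_rot': array([-2.476e+00,  1.932e+00,  2.000e-03]), 'contact_force': array([-0.39 , -0.902,  0.528]), 'moment': array([-0.019, -0.007, -0.008]), 'gripper_width': np.float64(0.086)}
0.1547
[[531.4   0.  323.8]
 [  0.  531.4 244.4]
 [  0.    0.    1. ]] [[ 0.503  0.865 -0.003 -0.315]
 [-0.722  0.422  0.548  0.338]
 [ 0.475 -0.273  0.836 -1.262]
 [ 0.     0.     0.     1.   ]]
[[577.3   0.  307.9]
 [  0.  577.3 244. ]
 [  0.    0.    1. ]] [[-0.026 -1.     0.017  0.048]
 [ 0.994 -0.024  0.111 -0.514]
 [-0.11   0.019  0.994 -1.031]
 [ 0.     0.     0.     1.   ]]
```

View pics/scene0.png

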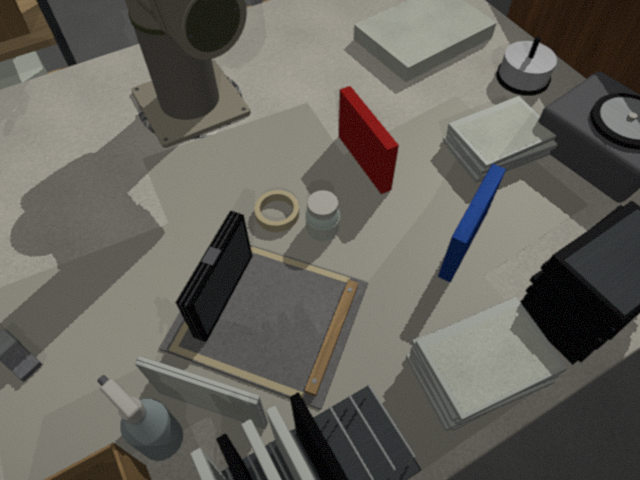

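View pics/top0.png

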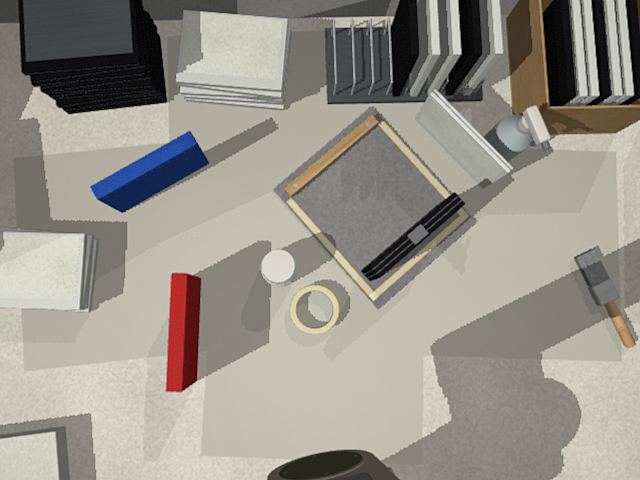

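The top view shows the board at about (375,205), the case from (368,272) to (460,200), the strip from (290,190) to (378,120), the thin case close by on the right, and the jar and roll on the left. I'll enlarge it for the measurements.

```bash
cat > h.py <<'E'
from station import *
import cv2,numpy as np
def unproj(n,uv,z):
    c=camera_params(n);K=c["camera_matrix"];T=c["world_to_cam"];R=T[:3,:3];t=T[:3,3]
    o=-R.T@t;d=R.T@np.array([(uv[0]-K[0,2])/K[0,0],-(uv[1]-K[1,2])/K[1,1],-1]);return o+d*(z-o[2])/d[2]
def proj(n,P):
    c=camera_params(n);K=c["camera_matrix"];T=c["world_to_cam"];q=T[:3,:3]@P+T[:3,3]
    return np.array([K[0,0]*q[0]/-q[2]+K[0,2],K[1,1]*-q[1]/-q[2]+K[1,2]])
def cloud(n,d):
    c=camera_params(n);K=c["camera_matrix"];T=c["world_to_cam"];v,u=np.mgrid[:480,:640]
    q=np.stack([(u-K[0,2])/K[0,0]*d,-(v-K[1,2])/K[1,1]*d,-d],-1);return (q-T[:3,3])@T[:3,:3]
E
python3 - <<'E'
from h import *
p=np.load("top0.npz")["p"]
cv2.imwrite("pics/c1.png",cv2.resize(p[95:315,260:520,::-1],None,fx=2.7,fy=2.7,interpolation=2)[:600])
E
```

```text
(no output)
```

View pics/c1.png

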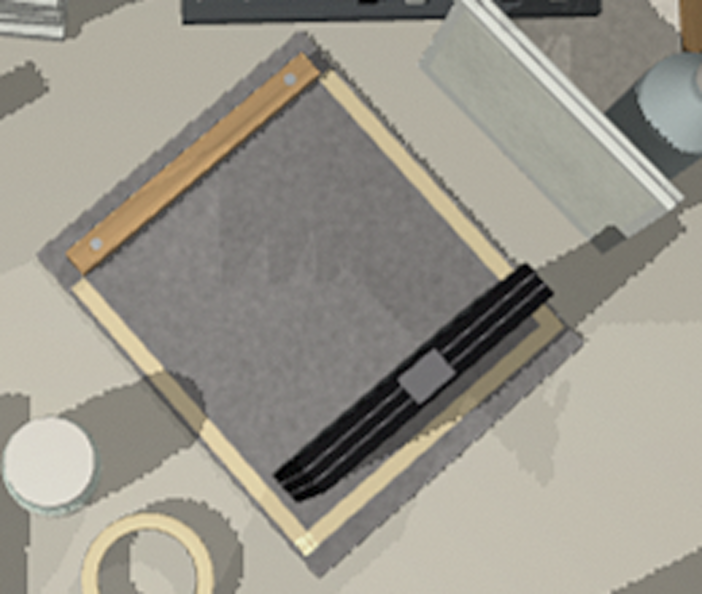

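The crop shows the board corners at (40,255), (305,35), (580,340) and (320,575). The case's top face corners are at (275,477), (300,500), (552,293) and (527,265), and its label is at (427,376).

Run:
```python
from h import *
f=lambda a,z:unproj("top",np.array(a)/2.7+[260-.3,95-.3],z)
B=[f(a,.006) for a in [(40,255),(305,35),(580,340),(320,575)]]  # L(+x+y) T(+x,-y) R(-x,-y) Bo(-x,+y)
for i in range(4):print(np.round(B[i],4),np.linalg.norm(B[i]-B[i-1]))
c=np.mean(B,0);print("c",c)
x=(B[0]+B[1]-B[2]-B[3]);y=B[0]+B[3]-B[1]-B[2]
print("yaw x",np.degrees(np.arctan2(x[1],x[0])),"from y",np.degrees(np.arctan2(-y[0],y[1])))
S=[f(a,.02) for a in [(85,272),(322,75)]];print("strip",S,np.linalg.norm(S[0]-S[1]),np.degrees(np.arctan2(-(S[0]-S[1])[0],(S[0]-S[1])[1])),(S[0]+S[1])/2)
C=[f(a,.141) for a in [(275,477),(300,500),(552,293),(527,265)]];cc=np.mean(C,0)
v=C[0]+C[1]-C[2]-C[3];print("case",cc,np.linalg.norm(v)/2,np.degrees(np.arctan2(-v[0],v[1])))
np.save("board.npy",c)
# depth based
d=np.load("top0.npz");P=cloud("top",d["d"]);z=P[...,2]
m=(abs(P[...,0]-cc[0])<.13)&(abs(P[...,1]-cc[1])<.13)&(z>.13)&(z<.15)&(d["p"].sum(-1)<500)
q=P[m][:,:2].astype(np.float32);r=cv2.minAreaRect(q*1000);print(m.sum(),r,np.median(z[m]))
# other tops: thin, scan
for a,zz in [((460,5),.135),((680,200),.135),((50,465),.085),((147,575),.024)]:print(a,f(a,zz))
```

```text
[0.6236 0.0948 0.006 ] 0.29529414534555487
[ 0.7791 -0.0974  0.006 ] 0.24724954263323246
[ 0.5544 -0.2819  0.006 ] 0.29069344765825506
[ 0.3956 -0.0929  0.006 ] 0.24684318140521302
c [ 0.58817188 -0.09432945  0.006     ]
yaw x 39.42801865598688 from y 39.48661753548204
strip [array([0.60801191, 0.06350313, 0.02      ]), array([ 0.74480222, -0.10627966,  0.02      ])] 0.21803161807494398 38.85763942745681 [ 0.67640707 -0.02138826  0.02      ]
case [ 0.51084057 -0.1366667   0.141     ] 0.20301572245881044 37.949890862383675
1896 ((515.8225708007812, -143.25692749023438), (27.631250381469727, 190.8939208984375), 39.06472396850586) 0.14095591467647206
(460, 5) [ 0.75090271 -0.1778363   0.135     ]
(680, 200) [ 0.6222935  -0.30922635  0.135     ]
(50, 465) [0.47029985 0.08829585 0.085     ]
(147, 575) [0.39877233 0.02650093 0.024     ]
```

Run:
```python
from h import *
d=np.load("top0.npz");P=cloud("top",d["d"]);z=P[...,2]
b=np.array([.588,-.094]);r=np.radians(39.3);X=np.array([np.cos(r),np.sin(r)]);Y=np.array([-X[1],X[0]])
l=(P[...,:2]-b)@np.stack([X,Y],1)*1000
def rect(m,name):
    q=P[m][:,:2].astype(np.float32)*1000
    k=cv2.minAreaRect(q);print(name,m.sum(),np.round(k[0],1),np.round(k[1],1),round(k[2],2),"board loc",np.round((np.array(k[0])/1000-b)@np.stack([X,Y],1)*1000,1))
rect((abs(l[...,0]-125)<20)&(abs(l[...,1])<118)&(z>.016)&(z<.024),"strip")
m=((abs(l[...,0])<160)&(abs(l[...,1])<135)&(z>.0035)&(z<.009)).astype(np.uint8)
m=cv2.morphologyEx(m,cv2.MORPH_OPEN,np.ones((3,3)))>0
rect(m,"board")
rect((abs(l[...,0])<200)&(l[...,1]<-100)&(l[...,1]>-210)&(z>.13)&(z<.139),"thin")
rect((abs(l[...,0]+90)<60)&(abs(l[...,1])<130)&(z>.137)&(z<.145),"case")
# same from scene
d=np.load("scene0.npz");P=cloud("scene",d["d"]);z=P[...,2];l=(P[...,:2]-b)@np.stack([X,Y],1)*1000
rect((abs(l[...,0]-125)<20)&(abs(l[...,1])<118)&(z>.016)&(z<.024),"strip")
rect((abs(l[...,0]+90)<60)&(abs(l[...,1])<130)&(z>.137)&(z<.145),"case")
rect((abs(l[...,0])<200)&(l[...,1]<-100)&(l[...,1]>-210)&(z>.13)&(z<.139),"thin")
```

```text
strip 1180 [685.6 -13.2] [ 21.2 220. ] 39.56 board loc [126.7   0.7]
board 9316 [589.8 -93.1] [301.3 252.3] 39.5 board loc [ 1.9 -0.5]
thin 1056 [ 739.1 -213.4] [302.4  44.3] 39.82 board loc [  41.3 -188.1]
case 1817 [ 515.5 -143. ] [ 27.1 189.9] 38.96 board loc [-87.1   7.9]
strip 1382 [684.4 -16.3] [ 20.6 220.2] 39.48 board loc [123.8  -0.9]
case 1727 [ 514.7 -145.5] [ 28.7 191.5] 38.91 board loc [-89.3   6.5]
thin 1382 [ 727.1 -220.6] [282.   31.6] 36.05 board loc [  27.5 -186. ]
```

```bash
cat >> h.py <<'E'
b=np.array([.5885,-.0945]);r=np.radians(39.5);X=np.array([np.cos(r),np.sin(r)]);Y=np.array([-X[1],X[0]])
M=np.stack([X,Y],1)
def loc(p):return (np.asarray(p)[...,:2]-b)@M*1000
def wor(l):return b+M@np.array(l)/1000
E
python3 - <<'E'
from h import *
from scipy.spatial.transform import Rotation as R
s=sensors.get_state();t=R.from_rotvec(s["ee_rot"]).as_matrix();print(t)
a=np.degrees(np.arctan2(t[1,0],t[0,0]));print(a,"turn",np.radians(-50.5-a))
for q in [(515.5,-143),(514.7,-145.5)]:print("case",loc(np.array(q)/1000))
w=wor((-165,6));print(w,(w-s["tool_pos"][:2])*1000)
print("X dir",X)
E
```

```text
[[ 2.43344600e-01 -9.69939863e-01 -2.58992133e-04]
 [-9.69938380e-01 -2.43344683e-01  1.70410567e-03]
 [-1.71590438e-03 -1.63478504e-04 -9.99998514e-01]]
-75.91595299657845 turn 0.4435920623224131
case [-87.17838827   9.00991779]
case [-89.38588349   7.5897189 ]
[ 0.45736547 -0.19482316] [311.37331321 386.93293384]
X dir [0.77162458 0.63607822]
```

Call:
play_rows:
  rows:
    - [[0, 0, 0.0444], [22, 28, 0], 100]
    - [[0, 0, 0.0444], [22, 28, 0], 100]
    - [[0, 0, 0.0444], [22, 28, 0], 100]
    - [[0, 0, 0.0444], [22, 28, 0], 100]
    - [[0, 0, 0.0444], [22, 28, 0], 100]
    - [[0, 0, 0.0444], [22, 28, 0], 100]
    - [[0, 0, 0.0444], [22, 28, 0], 100]
    - [[0, 0, 0.0444], [22, 28, 0], 100]
    - [[0, 0, 0.0444], [22, 28, 0], 100]
    - [[0, 0, 0.044], [22, 28, 0], 100]
    - [[0, 0, 0], [22.5, 27, -25], 100]
    - [[0, 0, 0], [22.5, 27, -25], 100]
    - [[0, 0, 0], [22.5, 27, -25], 100]
    - [[0, 0, 0], [22.5, 27, -25], 100]
    - [[0, 0, 0], [0, 0, -25], 100]
    - [[0, 0, 0], [0, 0, 0], 100]
    - [[0, 0, 0], [0, 0, 0], 100]

```text
t: 1.8
tool_pos: [0.4557, -0.194, 0.2795]
ee_rot: [2.841, -1.34, -0.003]
contact_force: [0.3, 0.2, 1.1]
gripper_width: 0.0851
```

```bash
cat > look.py <<'E'
from h import *
import sys
from scipy.spatial.transform import Rotation as R
s=sensors.get_state();t=R.from_rotvec(s["ee_rot"]).as_matrix()
print("t",s["t"],"tcp loc",loc(s["tool_pos"]),s["tool_pos"][2],"jaw",np.degrees(np.arctan2(t[1,0],t[0,0])),"tilt",t[:2,2],"F",s["contact_force"],s["gripper_width"])
for n in("scene","top"):
    p,d=read_camera(n);np.savez(f"{n}{sys.argv[1]}.npz",p=p,d=d)
    c=proj(n,np.array([.56,-.13,.06]));u,v=int(c[0]),int(c[1])
    u0,v0=max(u-150,0),max(v-112,0)
    cv2.imwrite(f"pics/{n}{sys.argv[1]}.png",cv2.resize(p[v0:v0+225,u0:u0+300,::-1],None,fx=2.6,fy=2.6,interpolation=2));print(n,u0,v0)
E
python3 look.py 1
```

```text
t 1.8 tcp loc [-165.77090198    7.72519087] 0.27952504870029155 jaw -50.49781316747476 tilt [-0.00159902  0.00065978] F [0.30403703 0.20302295 1.09323186] 0.08509486823004835
scene 88 184
top 249 102
```

View pics/scene1.png

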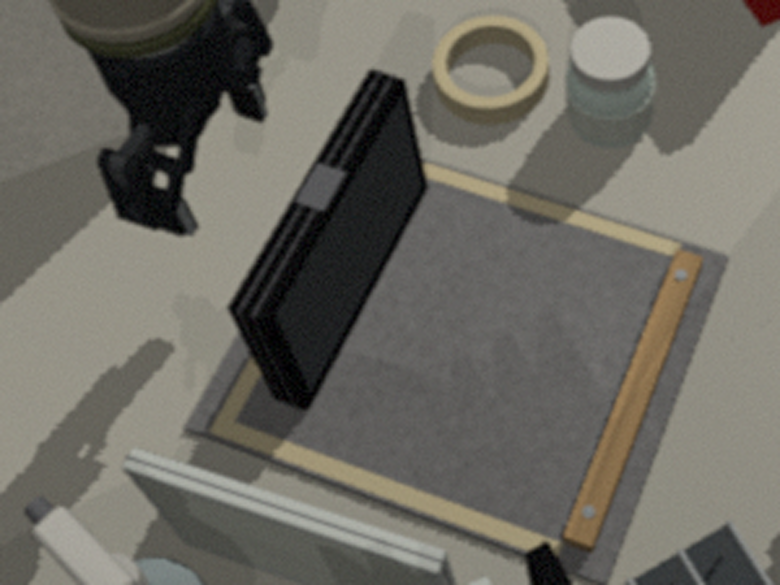

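View pics/top1.png

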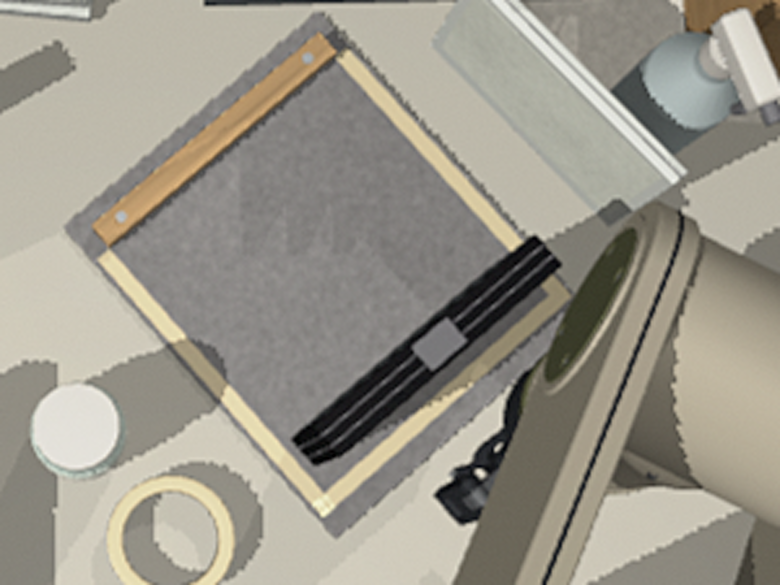

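The two fingers stand open behind the case (scene crop tips at about (180,230) and (255,110)), with a clear gap. Next I'll check the real fingertip height and front face from depth.

Run:
```python
from h import *
for n in("scene","top"):
    P=cloud(n,np.load(n+"1.npz")["d"]);l=loc(P);z=P[...,2]
    m=(l[...,0]>-200)&(l[...,0]<-115)&(abs(l[...,1])<80)&(z>.06)&(z<.19)
    q=np.c_[l[m],z[m]*1000]
    print(n,len(q),np.percentile(q,[0,1,5,50,95,99,100],axis=0).round(1))
    for zz in range(110,190,10):
        k=q[abs(q[:,2]-zz)<5]
        if len(k):print(zz,len(k),k.min(0).round(),k.max(0).round())
```

```text
scene 970 [[-179.5  -68.4  117.4]
 [-177.9  -67.3  122.1]
 [-175.6  -65.7  128.3]
 [-159.2  -29.6  172.8]
 [-151.4   71.   188.2]
 [-150.    76.1  189.7]
 [-149.4   79.   189.9]]
120 24 [-179.  -43.  117.] [-156.   54.  125.]
130 91 [-178.  -50.  125.] [-155.   64.  135.]
140 91 [-178.  -50.  135.] [-155.   63.  145.]
150 74 [-177.  -51.  145.] [-155.   61.  155.]
160 42 [-167.  -50.  155.] [-153.   72.  165.]
170 242 [-178.  -68.  165.] [-153.   79.  175.]
180 256 [-179.  -67.  175.] [-150.   78.  185.]
top 161 [[-175.6   28.6  123.2]
 [-174.3   33.4  129. ]
 [-170.8   40.   163.4]
 [-154.7   54.1  181.2]
 [-148.9   79.4  188.8]
 [-147.5   79.9  189.8]
 [-147.4   80.   189.9]]
120 1 [-157.   56.  123.] [-157.   56.  123.]
130 5 [-158.   51.  128.] [-154.   59.  134.]
140 1 [-154.   57.  143.] [-154.   57.  143.]
150 1 [-153.   50.  151.] [-153.   50.  151.]
160 3 [-153.   57.  163.] [-152.   62.  165.]
170 32 [-172.   50.  165.] [-151.   80.  175.]
180 65 [-175.   35.  175.] [-148.   80.  185.]
```

Call:
play_rows:
  rows:
    - [[0, 0, 0], [10.8, 8.9, 0], 100]
    - [[0, 0, 0], [10.8, 8.9, 0], 100]
    - [[0, 0, 0], [10.8, 8.9, 0], 100]
    - [[0, 0, 0], [5.4, 4.45, 0], 100]
    - [[0, 0, 0], [5.4, 4.45, 0], 100]
    - [[0, 0, 0], [5.4, 4.45, 0], 100]
    - [[0, 0, 0], [5.4, 4.45, 0], 100]
    - [[0, 0, 0], [5.4, 4.45, 0], 100]
    - [[0, 0, 0], [5.4, 4.45, 0], 100]
    - [[0, 0, 0], [5.4, 4.45, 0], 100]
    - [[0, 0, 0], [0, 0, 0], 100]
    - [[0, 0, 0], [0, 0, 0], 100]
    - [[0, 0, 0], [0, 0, 0], 100]
    - [[0, 0, 0], [0, 0, 0], 100]

```text
t: 3.3
tool_pos: [0.5261, -0.1363, 0.2797]
ee_rot: [2.841, -1.341, -0.0]
contact_force: [-0.8, -0.4, 0.2]
gripper_width: 0.0849
```

```bash
python3 look.py 2
```

```text
t 3.3 tcp loc [-74.76472181   7.46520856] 0.2797020185839926 jaw -50.51710373227714 tilt [-5.53563440e-05 -3.91331769e-05] F [-0.75226236 -0.39429727  0.16264695] 0.08489697555632422
scene 88 184
top 249 102
```

View pics/scene2.png

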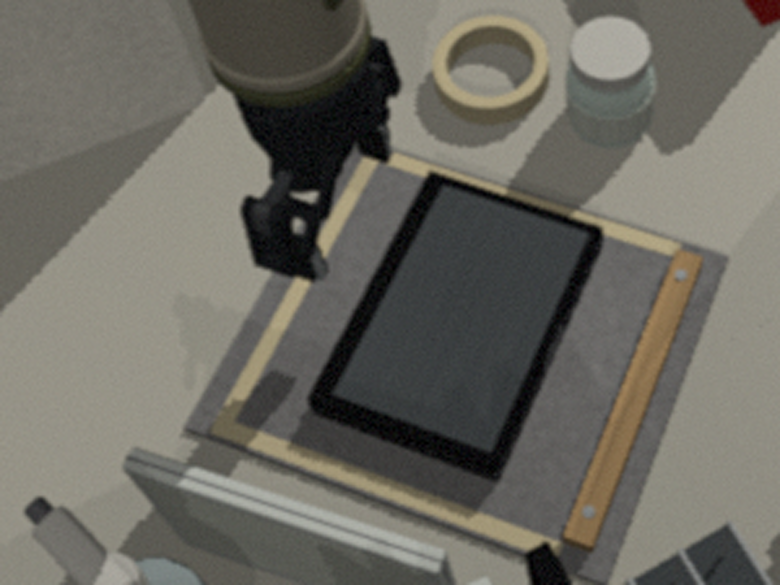

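The case lies flat: its top face runs from (432,178) and (312,405) at the foot to (600,235) and (497,475) near the strip. I'll measure its pose.

```bash
cat > meas.py <<'E'
from h import *
import sys
for n in("scene","top"):
    P=cloud(n,np.load(n+sys.argv[1]+".npz")["d"]);l=loc(P);z=P[...,2]
    m=((l[...,0]>-100)&(l[...,0]<135)&(abs(l[...,1])<125)&(z>.0275)&(z<.0385)).astype(np.uint8)
    m=cv2.morphologyEx(m,cv2.MORPH_OPEN,np.ones((3,3)))>0
    q=l[m].astype(np.float32);k=cv2.minAreaRect(q);print(n,m.sum(),k,"z",np.median(z[m]),"x front/rear pct",np.percentile(q[:,0],[.5,99.5]))
    m=(abs(l[...,0]-125)<20)&(abs(l[...,1])<118)&(z>.0165)&(z<.024);print(" strip",cv2.minAreaRect(l[m].astype(np.float32)))
E
python3 meas.py 2
```

```text
scene 7527 ((-6.194343566894531, 6.3495330810546875), (191.62509155273438, 136.23236083984375), 89.71934509277344) z 0.03312053174415396 x front/rear pct [-72.31530609  61.34120155]
 strip ((123.9333267211914, -0.5433349609375), (20.639446258544922, 220.8405303955078), 0.10504234582185745)
top 5881 ((-2.8912887573242188, 8.125892639160156), (190.77565002441406, 135.56295776367188), 89.36883544921875) z 0.03316516694690795 x front/rear pct [-67.43535309  63.86204529]
 strip ((126.52279663085938, 0.7323760986328125), (21.134342193603516, 220.70269775390625), 0.10611078143119812)
```

Call:
play_rows:
  rows:
    - [[0, 0, 0], [-11.6, -9.5, 0], 100]
    - [[0, 0, 0], [-11.6, -9.5, 0], 100]
    - [[0, 0, 0], [-11.6, -9.5, 0], 100]
    - [[0, 0, 0], [0, 0, -25], 100]
    - [[0, 0, 0], [0, 0, -25], 100]
    - [[0, 0, 0], [0, 0, -25], 100]
    - [[0, 0, 0], [0, 0, -18], 100]
    - [[0, 0, 0], [0, 0, -12], 100]
    - [[0, 0, 0], [0, 0, 0], 100]
    - [[0, 0, 0], [0, 0, 0], 100]

```text
t: 4.4
tool_pos: [0.4914, -0.1651, 0.1753]
ee_rot: [2.841, -1.341, 0.001]
contact_force: [-0.1, 0.3, 0.7]
gripper_width: 0.0851
```

```bash
python3 look.py 3; python3 meas.py 3|grep z
```

```text
t 4.4 tcp loc [-119.8255104     7.31163744] 0.17529369280111548 jaw -50.52520141666511 tilt [ 0.00041848 -0.00020524] F [-0.06567394  0.32334935  0.6671617 ] 0.08510932199449184
scene 88 184
top 249 102
scene 7520 ((-5.664371490478516, 6.359527587890625), (191.36468505859375, 136.2499542236328), 89.19284057617188) z 0.03315635162031079 x front/rear pct [-72.25100941  61.43719368]
top 7096 ((-2.772003173828125, 7.830329895019531), (191.53790283203125, 135.37355041503906), 89.51886749267578) z 0.03319498627100022 x front/rear pct [-69.30765877  63.69135141]
```

View pics/scene3.png

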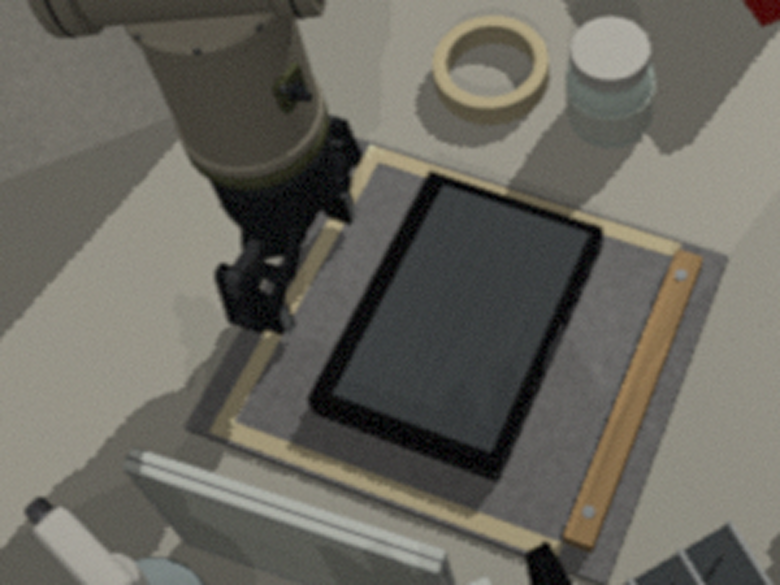

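The fingers are down behind the foot edge and clear of the board. I'll push most of the way, then look again.

Call:
play_rows:
  rows:
    - [[0, 0, 0], [11.6, 9.5, 0], 100]
    - [[0, 0, 0], [7.7, 6.4, 0], 100]
    - [[0, 0, 0], [4.6, 3.8, 0], 100]
    - [[0, 0, 0], [4.6, 3.8, 0], 100]
    - [[0, 0, 0], [6.2, 5.1, 0], 100]
    - [[0, 0, 0], [6.2, 5.1, 0], 100]
    - [[0, 0, 0], [6.2, 5.1, 0], 100]
    - [[0, 0, 0], [6.2, 5.1, 0], 100]
    - [[0, 0, 0], [4.6, 3.8, 0], 100]
    - [[0, 0, 0], [3.1, 2.5, 0], 100]
    - [[0, 0, 0], [0, 0, 0], 100]
    - [[0, 0, 0], [0, 0, 0], 100]

```text
t: 5.7
tool_pos: [0.5525, -0.1142, 0.1745]
ee_rot: [-2.841, 1.34, 0.0]
contact_force: [0.1, -0.3, -0.1]
gripper_width: 0.0851
```

```bash
python3 look.py 4; python3 meas.py 4
```

```text
t 5.7 tcp loc [-40.33977546   7.73495299] 0.17450550027658374 jaw -50.487512955331354 tilt [7.43362762e-05 3.76112065e-04] F [ 0.08703611 -0.3056888  -0.08312058] 0.0850701123370204
scene 88 184
top 249 102
scene 7705 ((37.04438781738281, 6.8385162353515625), (137.71835327148438, 191.61839294433594), 0.18200375139713287) z 0.033125600772891735 x front/rear pct [-29.39403061 104.7682901 ]
 strip ((119.57872009277344, -0.8262100219726562), (221.2190704345703, 29.090682983398438), 89.99700164794922)
top 5001 ((40.843223571777344, 8.696037292480469), (135.1347198486328, 191.189453125), 0.3761468231678009) z 0.03324192124409286 x front/rear pct [-24.47206879 107.25541687]
 strip ((126.55392456054688, 0.5529632568359375), (21.045007705688477, 220.61782836914062), 0.06177152320742607)
```

View pics/scene4.png

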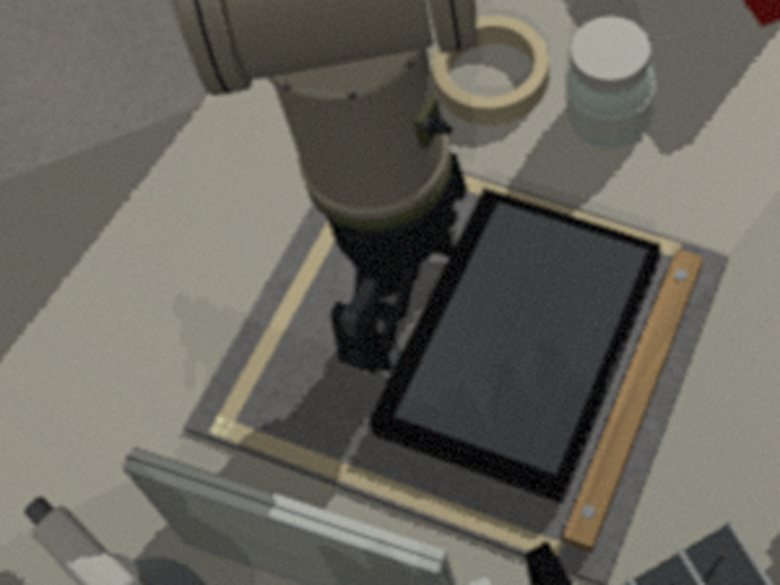

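A gap of about 8 mm is left, and the case is square. I'll creep up to the strip.

Call:
play_rows:
  rows:
    - [[0, 0, 0], [2.3, 1.9, 0], 100]
    - [[0, 0, 0], [1.5, 1.3, 0], 100]
    - [[0, 0, 0], [0.8, 0.6, 0], 100]
    - [[0, 0, 0], [0.8, 0.6, 0], 100]
    - [[0, 0, 0], [0, 0, 0], 100]

```text
t: 6.3
tool_pos: [0.5579, -0.1099, 0.1747]
ee_rot: [-2.841, 1.34, 0.0]
contact_force: [-0.7, 0.6, -0.1]
gripper_width: 0.0853
```

Call:
play_rows:
  rows:
    - [[0, 0, 0], [0.8, 0.6, 0], 100]
    - [[0, 0, 0], [0, 0, 0], 100]

```text
t: 6.5
tool_pos: [0.5587, -0.1093, 0.1747]
ee_rot: [-2.841, 1.34, -0.0]
contact_force: [-1.2, -0.2, -0.1]
gripper_width: 0.0855
```

Call:
play_rows:
  rows:
    - [[0, 0, 0], [0.8, 0.6, 0], 100]
    - [[0, 0, 0], [0, 0, 0], 100]

```text
t: 6.7
tool_pos: [0.5595, -0.1088, 0.1747]
ee_rot: [-2.841, 1.34, -0.0]
contact_force: [-1.4, -1.4, -0.3]
gripper_width: 0.0854
```

Call:
play_rows:
  rows:
    - [[0, 0, 0], [0.4, 0.3, 0], 100]
    - [[0, 0, 0], [0, 0, 0], 100]

```text
t: 6.9
tool_pos: [0.5599, -0.1085, 0.1747]
ee_rot: [-2.841, 1.34, -0.0]
contact_force: [-1.3, -1.5, 0.1]
gripper_width: 0.0857
```

```bash
python3 look.py 5; python3 meas.py 5
```

```text
t 6.9 tcp loc [-31.02816836   7.38196923] 0.17474026543843202 jaw -50.50152844214069 tilt [ 6.27962648e-05 -2.48101247e-05] F [-1.31551954 -1.45851298  0.11715   ] 0.08567306414853809
scene 88 184
top 249 102
scene 7750 ((43.65190124511719, 6.965660095214844), (140.5021514892578, 191.96478271484375), 0.02214682288467884) z 0.03309744595057136 x front/rear pct [-20.79135664 113.15164177]
 strip ((120.60032653808594, -0.5716476440429688), (220.94207763671875, 28.26375961303711), 89.55220794677734)
top 4781 ((49.55494689941406, 8.030235290527344), (134.89138793945312, 192.279052734375), 0.5609065890312195) z 0.03322588306721243 x front/rear pct [-15.5229784  115.66356583]
 strip ((121.57330322265625, 0.907257080078125), (31.10467529296875, 220.45278930664062), 0.009412761777639389)
```

Call:
play_rows:
  rows:
    - [[0, 0, 0], [0.4, 0.3, 0], 100]
    - [[0, 0, 0], [0, 0, 0], 100]

```text
t: 7.2
tool_pos: [0.5602, -0.1082, 0.1747]
ee_rot: [2.841, -1.34, -0.0]
contact_force: [-1.9, -0.8, 0.7]
gripper_width: 0.0853
```

Call:
play_rows:
  rows:
    - [[0, 0, 0], [0.4, 0.3, 0], 100]
    - [[0, 0, 0], [0, 0, 0], 100]

```text
t: 7.4
tool_pos: [0.5603, -0.1082, 0.1747]
ee_rot: [2.841, -1.34, -0.001]
contact_force: [-4.3, -2.3, 2.8]
gripper_width: 0.0851
```

Call:
play_rows:
  rows:
    - [[0, 0, 0], [0.4, 0.3, 0], 100]
    - [[0, 0, 0], [0, 0, 0], 100]

```text
t: 7.6
tool_pos: [0.5605, -0.1081, 0.1747]
ee_rot: [2.84, -1.34, -0.002]
contact_force: [-7.2, -3.5, 4.6]
gripper_width: 0.0855
```

The force is now rising steadily (8 N), which means the strip is met. I'll back off, lift and look.

Call:
play_rows:
  rows:
    - [[0, 0, 0], [0.4, 0.3, 0], 100]
    - [[0, 0, 0], [0, 0, 0], 100]
    - [[0, 0, 0], [-4, -3.3, 0], 100]
    - [[0, 0, 0], [-10, -8, 0], 100]
    - [[0, 0, 0], [-15, -12.4, 0], 100]
    - [[0, 0, 0], [-15, -12.4, 20], 100]
    - [[0, 0, 0], [-20, -16, 40], 100]
    - [[0, 0, 0], [-20, -16, 40], 100]
    - [[0, 0, 0], [-20, -16, 40], 100]
    - [[0, 0, 0], [0, 0, 0], 100]
    - [[0, 0, 0], [0, 0, 0], 100]

```text
t: 8.7
tool_pos: [0.4572, -0.1922, 0.3162]
ee_rot: [-2.84, 1.342, -0.006]
contact_force: [0.6, -0.5, -0.7]
gripper_width: 0.0857
```

```bash
python3 look.py 6; python3 meas.py 6
```

```text
t 8.7 tcp loc [-163.48695024    8.12459648] 0.3162138728982683 jaw -50.58450823252369 tilt [ 0.00352492 -0.00153904] F [ 0.56045331 -0.5445525  -0.72054303] 0.08571618395230328
scene 88 184
top 249 102
scene 7727 ((46.60504150390625, 6.8133697509765625), (135.7984161376953, 191.74609375), 0.3153481185436249) z 0.03311518373429563 x front/rear pct [-19.99503393 113.56314308]
 strip ((120.46473693847656, -0.41159820556640625), (220.84234619140625, 28.11631202697754), 89.66099548339844)
top 7251 ((49.403526306152344, 8.401878356933594), (135.40716552734375, 191.27001953125), 0.034275121986866) z 0.03313335574796058 x front/rear pct [-17.63487387 115.94093323]
 strip ((122.37876892089844, 0.7419967651367188), (30.90399932861328, 220.39166259765625), 0.5839484930038452)
```

View pics/scene6.png

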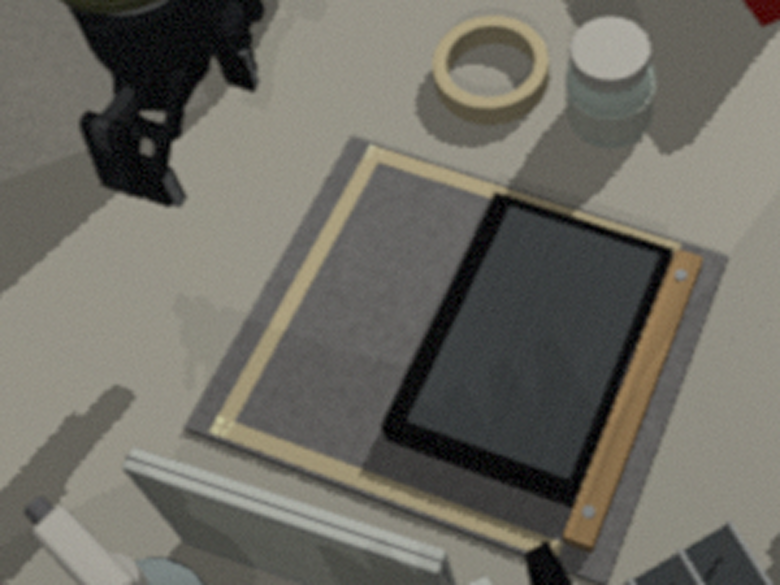

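View pics/top6.png

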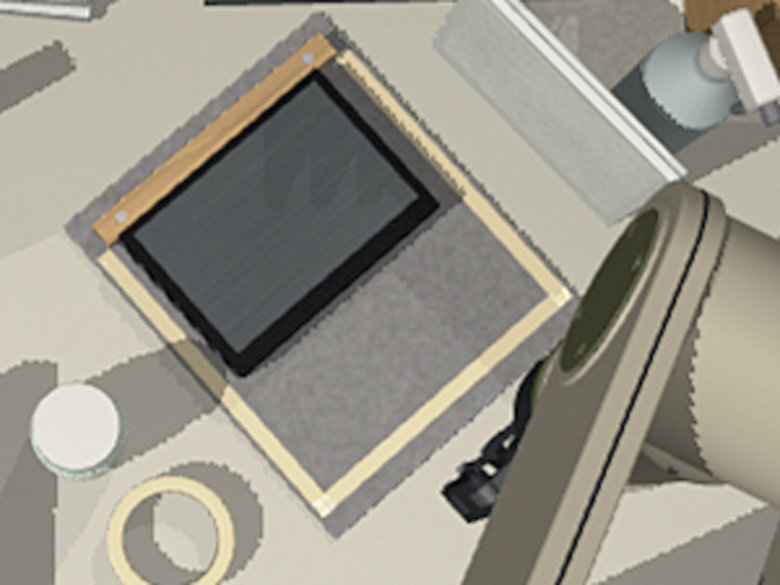

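The case lies flush along the strip. In the top crop its edge runs from (122,238) to (318,72) with no gap. Its centre is at about x 48, y +7.5 mm and it is within 0.4° of square. The robot is clear and the bystanders haven't moved.

```bash
python3 -c "
from station import *
arm.job_done()"
```

```text
the job is handed in; nothing more can be done
```

I tipped the case over with the open fingers near its top, and it fell flat inside the outline. I then pushed it along the board until the wrist force rose to about 8 N against the strip, backed off and handed the job in at about 8.8 s; the hand-in gives no verdict.

**Last checks:** both cameras put the case centre at x ≈ 46.6 to 49.4 mm (nominal 47.5) and y ≈ +7 to +8 mm, inside the ±16 mm limit. It sits about 0.3° or less off square, its top face is 33 mm above the table, and no gap to the strip is visible.

**Bystanders and robot:** all four bystanders look unmoved in the pictures, and the fingers are clear of everything.

**Disagreements:**
- The two cameras differ by about 3 mm in x and 1.5 mm in y, a little more than the 2 mm calibration.
- In the last measurements the strip fit no longer matched its real size because the adjoining case edge got mixed in. I relied on the contact force and the pictures for flushness.

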